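# Hold the meter panel over its case for screwing

### The job

Slide the meter panel all the way out of its holder through the open end, then carry it to the grey instrument case and hold it there level, hovering about 15 mm above the brass bosses without touching the case, each of its three holes centred over the matching threaded hole (two-hole edge over the two-boss side) so that the screws can be started. Finish still holding it motionless there, and do not let go or set it down. Leave the other things on the desk where they are.

Things in the scene. Friction and masses are not known exactly. Their poses are not given: they have to be found in the camera images.
- panel: Loose meter panel, 0.3 kg: aluminium plate 110 (x) x 130 (y) x 5 mm with three 12 mm holes (two near the -x edge, one near +x), on its middle a black meter housing 50 (x) x 46 (y) x 40 mm high, white dial on top (top 45 mm above the underside). Grip the housing. Origin: centre of the plate's underside; z up. Starts flat in the holder, x axis along the holder's.
- holder: Fixed holder, dark wood, brass lips, 120 (x) x 152 (y) x 26 mm. Panel lies on its floor (z 12 mm) between walls 136 mm apart; lips 5 mm thick, 9 mm over the floor, 114 mm apart, cover the panel's y edges: it must slide out. Open at -x (robot side), stop at +x. Origin: centre of footprint on desk. Plate is clear once the panel's origin is over 115 mm to -x of the holder's.
- case: Fixed instrument case: grey open box 116 (x) x 136 (y) x 50 mm high, walls 5 mm, small circuit inside, three brass bosses with threaded holes in their tops: two by its -x side (robot side), one by its +x side, the same triangle as the panel's holes. Origin: centre of its footprint on the desk; z up.
- hole0 (a point): centre of a round hole (12 mm wide) through the panel's plate, on the plate's underside; in the panel's frame at x = -42, y = 50 mm (near edge, left). Goes over thread0. Axes as the panel's
- hole1 (a point): centre of a round hole (12 mm wide) through the panel's plate, on the plate's underside; in the panel's frame at x = -42, y = -50 mm (near edge, right). Goes over thread1. Axes as the panel's
- hole2 (a point): centre of a round hole (12 mm wide) through the panel's plate, on the plate's underside; in the panel's frame at x = 42, y = 0 mm (middle of the far edge). Goes over thread2. Axes as the panel's
- thread0 (a point): centre of the mouth of a 5 mm threaded hole (dark dot) in a brass boss 18 mm across, level with the case's rim, 50 mm above the desk; in the case's frame at x = -42, y = 50 mm; it belongs to hole0. Axes as the case's
- thread1 (a point): centre of the mouth of a 5 mm threaded hole (dark dot) in a brass boss 18 mm across, level with the case's rim, 50 mm above the desk; in the case's frame at x = -42, y = -50 mm; it belongs to hole1. Axes as the case's
- thread2 (a point): centre of the mouth of a 5 mm threaded hole (dark dot) in a brass boss 18 mm across, level with the case's rim, 50 mm above the desk; in the case's frame at x = 42, y = 0 mm; it belongs to hole2. Axes as the case's
- mug: Bystander: white mug, 80 mm across, 90 mm high; origin at the centre of its foot
- pot: Bystander: small glass jar with a blue cap, 44 mm across, 60 mm high; origin at the centre of its foot
- cone: Bystander: white ceramic cone, 70 mm across, 100 mm high; origin at the centre of its foot
- scissors: Bystander: scissors lying flat, about 190 mm long along x, points to +x; origin at the desk near the pivot
- screwdriver: Bystander: screwdriver lying along its x axis, about 200 mm long; origin on the desk below its middle
- brush: Bystander: brush lying along its x axis, about 200 mm long; origin on the desk below its middle
- screw_tin: Bystander: low round steel tin with brass screws, 56 mm across, 22 mm high; origin at the centre of its foot
Things that resemble listed ones, but are neither listed nor needed, are in the scene too. Of the things that look like the holder, the larger one is meant.

How it is judged:
On the way:
1. the panel is slid out of the holder through its open end, clear of the lips (x of panel in the frame of holder below -0.115 m), for 0.1 s.
At the end, for the whole second after the job is handed in: The robot's fingers hold the panel still (under 20 mm/s and 0.15 rad/s), level within 0.06 rad, each hole within 4 mm horizontally of its threaded hole and 5 to 30 mm above it, with the panel touching neither the case, the holder nor any bystander (horizontal distance between hole0 and thread0 below 0.004 m and z of hole0 in the frame of thread0 between 0.005 and 0.03 m and horizontal distance between hole1 and thread1 below 0.004 m and z of hole1 in the frame of thread1 between 0.005 and 0.03 m and horizontal distance between hole2 and thread2 below 0.004 m and z of hole2 in the frame of thread2 between 0.005 and 0.03 m and angle between panel's own z axis and vertical below 0.06 rad and contact force between panel and the fingers above 1 N and contact force between panel and case below 0.1 N and contact force between panel and holder below 0.1 N and linear speed of panel below 0.02 m/s and angular speed of panel below 0.15 rad/s and contact force between panel and mug below 0.1 N and contact force between panel and pot below 0.1 N and contact force between panel and cone below 0.1 N and contact force between panel and scissors below 0.1 N and contact force between panel and screwdriver below 0.1 N and contact force between panel and brush below 0.1 N and contact force between panel and screw_tin below 0.1 N); the arm keeps its last pose, push and grip.
It fails at once if another thing on the desk is shifted by more than 30 mm (distance of any of mug, pot, cone, scissors, screwdriver, brush, screw_tin from where it was at the start of the episode above 0.03 m).
It also fails if it takes over 54 s, if anything falls off the work surface, if the arm or the gripper's body presses on something with over 40 N, if the wrist force passes 120 N, or if a joint passes its speed limit or range.

### The arm

A 7-joint arm with a two-finger parallel gripper is mounted at the origin on the work surface. World frame = base frame: x ahead of the robot, y to its left, z up, the work surface at z = 0. Lengths are in m, angles in rad, forces in N, time in s.
With the tool pointing down it reaches from about 0.4 to 0.85 m from the base axis. Payload 4.4 kg.
Tool frame: the origin (TCP) lies between the finger pads; the fingertips stand 22 mm ahead of it and the grasp point (between the pads) lies 3 mm ahead of it; z points along the fingers, y is the line along which they close (so a half turn about z gives the same grasp; the last joint's range is limited). The gripper opens to 94 mm and grips with 3 to 60 N. Pads are 16 mm wide; open, the fingers measure 119 mm over their backs; the gripper's body (75 mm by 177 mm) begins 78 mm behind the grasp point.
Start: joints at [1.163, 0.628, 0.038, 1.517, -0.027, 0.996, -0.02], TCP at [0.218, -0.612, 0.227] pointing down, gripper open.
Joint ranges: [-3.06, 3.06], [-0.37, 2.12], [-1.25, 1.32], [0.18, 2.47], [-1.1, 4.24], [0.23, 1.98], [-2.94, 2.94]. Speed limits (rad/s): [2.57, 2.57, 3.14, 3.14, 3.14, 3.14, 3.14].

### API

Orientations are given as a unit quaternion [w, x, y, z].
In Python, from workcell import bot, grab_frame gives the robot as it stands. The module is installed in compiled form; this text tells all that it offers.
- The arm moves only by the tool jog_arm, never from a script. Its argument "rows" is a list of rows, each a list of 4 numbers: the shift along the tool's x, y, z in cm, then the turn about the tool's z in rad. A call has 1 to 12 rows; each row is the pose to reach, as a shift and turn from the pose commanded when the call began, along the tool's axes at that moment; what a row does not reach only later rows make up. A row lasts 1/10 s, in which the tool goes at most 50 mm and 8.59 degrees, less where a joint would pass 70% of its speed; a pose out of reach is approached as far as the arm can. A call with a gripper value outside its range is refused whole. "hand" is the finger opening in cm, from 0 to 9.4, set as the call begins (left out, the last holds). The fingers move at their own pace and stop on an object; "newtons" is the grip in N (left out, the last holds). Time passes only in rows, so rows that repeat a pose let the fingers close. It gives the time, the measured TCP pose, the force, the opening and the grip force at its end, in the units of the state.
- bot.sense(): the state, without advancing time (a new reading comes with each control period).
- grab_frame(name): name is "side" or "top" or "wrist"; returns a dict with "frame" (400x640x3 uint8, blue, green, red), "fx", "fy", "cx", "cy" (pixels), "pose" (4x4, takes a point from camera to world coordinates); the wrist camera has in their place "hand_eye" (4x4, takes a point from camera to tool coordinates, whose origin is the TCP and whose axes are the flange's). Camera axes: x right, y down, z forward; pixel columns grow to the right and rows downward; lengths in m; the calibration is good to about 2 mm. A picture is of the moment at which its call begins: read the wrist's pose just before it. There is no depth.
- bot.sign_off(): hands the job in; it is judged then, once.
The state is a dict: "time_s": time; "joint_pos": joint angles; "qvel": joint speeds; "joint_torque": joint torques, N m; "eef_pos": TCP position; "ee_rot": TCP orientation; "ft_force": force on the tool from outside, world axes, zero at the start; "torque": the same for the moment, N m; "gripper_width": opening from 0.0 (shut) to 1.0 (fully open); "grasp_force": force on a finger pad.
Only numpy, scipy, OpenCV 4.12 (cv2) and the standard library are available. Lean on these libraries where they do the work, as an engineer would, in place of code of your own. Each camera call takes 0.05 s, during which the arm holds its last target. There are 200 camera calls.

## Working session

There is one attempt and no reset: what is moved stays moved. The work goes in short steps, Python scripts to look and compute and a tool call to move; the robot and the scene stay as the last step left them, time stands still between calls to the robot, and variables do not carry over. Pictures are saved under pics/ and viewed, at most 10 in all, crops included, and the job is handed in when it is done.

Besides the shell and the picture viewer there is one more tool, called after "Call:" by a JSON object that holds its "api" and its "payload", one argument or row to a line. jog_arm: Moves the arm, as the interface text tells. Its arguments: {"type":"object","properties":{"rows":{"type":"array","items":{"type":"array","items":{"type":"number"}}},"hand":{"type":"number"},"newtons":{"type":"number"}},"required":["rows"]}

```bash
mkdir -p pics; python3 - <<'E'
from workcell import bot, grab_frame
import cv2,numpy as np
s=bot.sense();print(s)
for n in("top","side"):
    f=grab_frame(n);cv2.imwrite(f"pics/{n}0.png",f["frame"]);print(n,f["fx"],f["fy"],f["cx"],f["cy"],np.round(f["pose"],4).tolist())
    np.savez(f"{n}.npz",**{k:f[k] for k in f})
f=grab_frame("wrist");print(f["fx"],np.round(f["hand_eye"],4).tolist())
E
```

```text
{'time_s': 0.0, 'joint_pos': array([ 1.16321982,  0.62932335,  0.03845379,  1.51832612, -0.02698947,
        0.99629533, -0.01996943]), 'qvel': array([-9.57852286e-04,  1.55932250e-03,  1.79418888e-03, -6.32029431e-05,
        7.38095351e-04, -3.71853208e-04,  9.99650784e-04]), 'joint_torque': array([-6.65154384e-04, -5.49724495e+01,  1.14288948e+00, -1.86637330e+01,
       -5.22894727e-02,  2.36441894e-02,  1.70281201e-04]), 'eef_pos': array([ 0.21767086, -0.6118274 ,  0.22658246]), 'ee_rot': array([-9.00139264e-04,  9.85431334e-01,  1.70071297e-01, -1.74562240e-04]), 'ft_force': array([-0.06685994, -0.65043098,  0.26902927]), 'torque': array([-0.02028253, -0.01488823, -0.02062016]), 'grasp_force': 0.0, 'gripper_width': 1.0006979412438637}
top 384.42396402010206 384.42396402010206 320.5803803441381 200.77508830620107 [[0.0159, -0.9994, 0.0305, 0.4296], [-0.9999, -0.0158, 0.0038, 0.0134], [-0.0033, -0.0306, -0.9995, 1.1952], [0.0, 0.0, 0.0, 1.0]]
side 396.91337476988036 396.91337476988036 322.21336630077155 195.71734565630004 [[-0.9947, -0.0585, 0.0842, 0.3619], [-0.1022, 0.6337, -0.7668, 0.9321], [-0.0084, -0.7714, -0.6363, 0.8568], [0.0, 0.0, 0.0, 1.0]]
334.68379075199937 [[-0.0006, -0.9621, -0.2725, 0.0795], [1.0, -0.0005, -0.0004, -0.0014], [0.0003, -0.2725, 0.9621, -0.1584], [0.0, 0.0, 0.0, 1.0]]
```

View pics/top0.png

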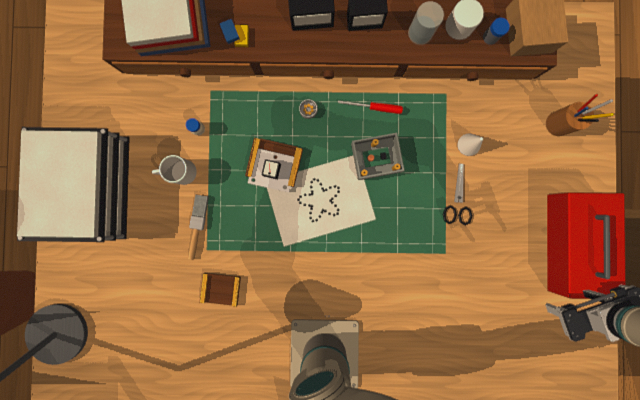

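View pics/side0.png

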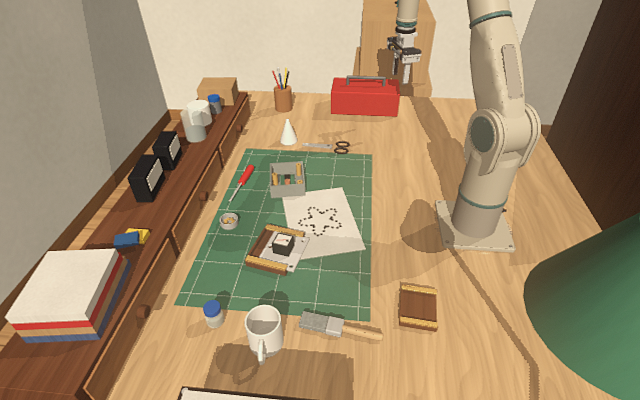

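Top view: the larger holder with the panel is at (275,162) and the meter housing at (271,169). The grey case is at (379,157). Lookalikes are the small empty holder at (221,288) and the black meters on the shelf at (312,12) and (366,14). I choose the one at (275,162) and check it in a close crop.

```bash
python3 - <<'E'
import cv2
i=cv2.imread("pics/top0.png")[125:205,235:415]
i=cv2.resize(i,None,fx=4.4,fy=4.4,interpolation=cv2.INTER_CUBIC);cv2.imwrite("pics/crop0.png",i)
E
```

```text
(no output)
```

View pics/crop0.png

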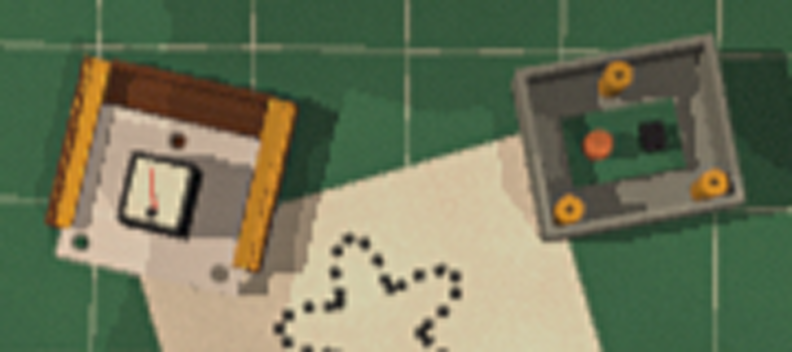

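The crop confirms it. The panel sits partly out of the holder, with holes at crop (81,241), (220,273) and (177,140). The case's bosses are at (569,208), (713,183) and (619,76). Next I work out the poses.

```bash
cat > h.py <<'E'
import numpy as np
from scipy.spatial.transform import Rotation as R
def ray(px,z,K,T):
    px=np.atleast_2d(px).astype(float); d=np.c_[(px[:,0]-K[2])/K[0],(px[:,1]-K[3])/K[1],np.ones(len(px))]@T[:3,:3].T
    o=T[:3,3]; return (o+d*((z-o[2])/d[:,2])[:,None])[:,:2]
def fit(model,pts):
    m=np.array(model,float);p=np.array(pts);mc,pc=m.mean(0),p.mean(0)
    a=m-mc;b=p-pc;th=np.arctan2((a[:,0]*b[:,1]-a[:,1]*b[:,0]).sum(),(a*b).sum())
    Rm=np.array([[np.cos(th),-np.sin(th)],[np.sin(th),np.cos(th)]])
    t=pc-Rm@mc; return t,th,np.linalg.norm(p-(m@Rm.T+t),axis=1)
TRI=np.array([[-.042,.05],[-.042,-.05],[.042,0]])
def tool(s):
    w,x,y,z=s["ee_rot"];T=np.eye(4);T[:3,:3]=R.from_quat([x,y,z,w]).as_matrix();T[:3,3]=s["eef_pos"];return T
E
python3 - <<'E'
from h import *
f=np.load("top.npz");K=[float(f[k]) for k in("fx","fy","cx","cy")];T=f["pose"]
c=lambda q:(np.array(q)+.5)/4.4-.5+[235,125]
print("panel",fit(TRI,ray(c([(81,241),(220,273),(177,140)]),.017,K,T)))
print("case",fit(TRI,ray(c([(569,208),(713,183),(619,76)]),.05,K,T)))
L=[(.06,.076),(.06,.057),(-.06,.076),(-.06,.057),(.06,-.057),(.06,-.076),(-.06,-.057),(-.06,-.076)]
print("holder",fit(L,ray(c([(84,58),(108,62),(48,225),(72,228),(270,97),(296,101),(235,267),(260,272)]),.026,K,T)))
print("housing",ray(c([(159,194)]),.045+.012,K,T))
from workcell import bot
Tt=tool(bot.sense());print(np.round(Tt,3))
E
```

```text
panel (array([0.55881332, 0.16923846]), np.float64(-0.20688138527701191), array([0.00031   , 0.00019244, 0.00022627]))
case (array([ 0.60309303, -0.15112678]), np.float64(0.1902762050208711), array([0.00068064, 0.00041604, 0.00079269]))
holder (array([0.58215794, 0.16313328]), np.float64(-0.194818489172001), array([0.0009942 , 0.001363  , 0.00129423, 0.00207381, 0.00034491,
       0.00102055, 0.00163792, 0.00082159]))
housing [[0.55739328 0.16726733]]
[[ 0.942  0.335 -0.     0.218]
 [ 0.335 -0.942  0.001 -0.612]
 [-0.    -0.001 -1.     0.227]
 [ 0.     0.     0.     1.   ]]
```

Call:
{"api": "jog_arm", "payload": {
  "rows": [
    [1.5,-1.6,0],
    [4,-4.3,0],
    [7,-7.5,0],
    [10,-10.6,0],
    [13,-13.8,0],
    [16,-17,0],
    [19,-20.2,0],
    [22,-23.4,0],
    [25,-26.6,0],
    [28,-29.8,0],
    [31,-33,0],
    [34,-36.2,0]
  ],
  "hand": 9.4,
  "newtons": 40
}}

```text
validation failed for argument at $.ro...
```

Call:
{"api": "jog_arm", "payload": {
  "rows": [
    [3,-3.2,0,0.08],
    [6,-6.4,0.5,0.16],
    [9,-9.6,1,0.24],
    [12,-12.8,1.5,0.32],
    [15,-16,2,0.4],
    [18,-19.2,2.5,0.46],
    [21,-22.4,2.7,0.52],
    [23,-24.6,2.7,0.549],
    [24,-25.6,2.7,0.549],
    [24.3,-25.9,2.7,0.549],
    [24.3,-25.9,2.7,0.549],
    [24.3,-25.9,2.7,0.549]
  ]
}}

```text
time_s: 1.35
eef_pos: [0.3596, -0.2881, 0.2005]
ee_rot: [0.0, 0.995, -0.104, 0.0]
ft_force: [0.1, -0.2, -0.3]
gripper_width: 1.001
grasp_force: 0.0
```

```bash
python3 - <<'E'
from h import *
from workcell import bot, grab_frame
import cv2
s=bot.sense();f=grab_frame("wrist");print(s["time_s"],s["eef_pos"],np.round(tool(s),3).tolist(),s["joint_pos"])
np.savez("w1.npz",T=tool(s)@f["hand_eye"],K=[f[k] for k in("fx","fy","cx","cy")],frame=f["frame"]);cv2.imwrite("pics/w1.png",f["frame"])
E
```

```text
1.35 [ 0.35960046 -0.28805268  0.20053128] [[0.978, -0.207, -0.0, 0.36], [-0.207, -0.978, -0.001, -0.288], [0.0, 0.001, -1.0, 0.201], [0.0, 0.0, 0.0, 1.0]] [ 0.47927752  0.40742529  0.18429127  2.06074331 -0.11450029  0.682415
 -1.04175984]
```

View pics/w1.png

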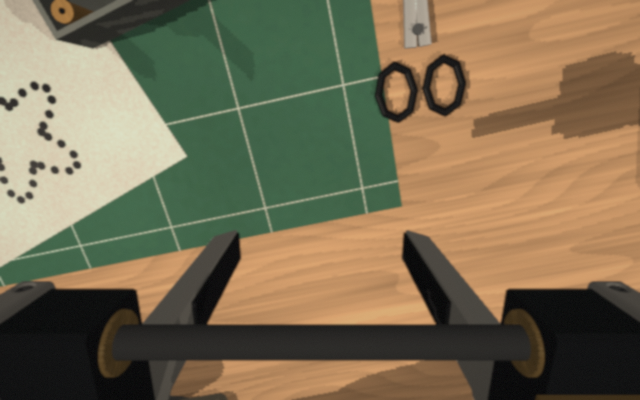

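The first call was refused because its rows lacked the turn value, and the second ran from the start pose, safely. This frame only shows the case corner at (60,10) and the scissors. I carry on to the panel.

Call:
{"api": "jog_arm", "payload": {
  "rows": [
    [0.5,-2.5,0,0],
    [1.5,-7,0,0],
    [2.5,-11.7,0,0],
    [3.5,-16.4,0,0],
    [4.5,-21.1,0,0],
    [5.5,-25.8,0,0],
    [6.5,-30.5,0,0],
    [7.5,-35.2,0,0],
    [8.5,-39.9,0,0],
    [9.4,-44.5,0,0],
    [10,-47.6,0,0],
    [10,-48.8,0,0]
  ]
}}

```text
time_s: 2.6
eef_pos: [0.5596, 0.1729, 0.2]
ee_rot: [-0.001, 0.995, -0.102, 0.0]
ft_force: [-1.3, -0.4, -0.1]
gripper_width: 1.0
grasp_force: 0.0
```

Call:
{"api": "jog_arm", "payload": {
  "rows": [
    [0,0,0,0],
    [0,0,0,0]
  ]
}}

```text
time_s: 2.8
eef_pos: [0.5579, 0.1672, 0.2003]
ee_rot: [0.001, 0.994, -0.105, -0.0]
ft_force: [-0.1, -0.1, -0.3]
gripper_width: 0.999
grasp_force: 0.0
```

```bash
cat > shot.py <<'E'
import sys,cv2
from h import *
from workcell import bot, grab_frame
n=sys.argv[1]
s=bot.sense();f=grab_frame("wrist");print(s["time_s"],s["eef_pos"],np.round(tool(s),3).tolist(),s["gripper_width"],s["grasp_force"],s["ft_force"])
np.savez(n+".npz",T=tool(s)@f["hand_eye"],K=[f[k] for k in("fx","fy","cx","cy")]);cv2.imwrite(f"pics/{n}.png",cv2.resize(f["frame"],(800,500),interpolation=cv2.INTER_CUBIC))
E
python3 shot.py w2
```

```text
2.8 [0.55791585 0.1672427  0.20029573] [[0.978, -0.208, -0.001, 0.558], [-0.208, -0.978, -0.002, 0.167], [-0.001, 0.002, -1.0, 0.2], [0.0, 0.0, 0.0, 1.0]] 0.9985592904011341 0.0 [-0.07352286 -0.12501673 -0.25451007]
```

View pics/w2.png

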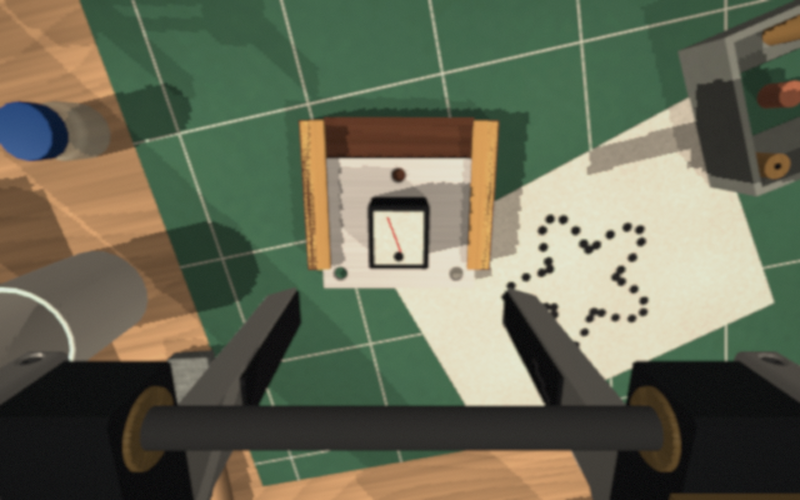

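The view shows the panel holes at (340,273), (456,273) and (399,175), with the housing top centred at about (399,237).

```bash
python3 - <<'E'
from h import *
d=np.load("w2.npz");K,T=d["K"],d["T"]
c=lambda q:(np.array(q)+.5)*.8-.5
print(fit(TRI,ray(c([(340,273),(456,273),(399,175)]),.017,K,T)))
print(ray(c([(399,239)]),.057,K,T))
L=[(.06,.076),(.06,.057),(-.06,.076),(-.06,.057),(.06,-.057),(.06,-.076),(-.06,-.057),(-.06,-.076)]
print(fit(L,ray(c([(300,121),(324,121),(308,270),(330,270),(474,121),(498,121),(468,270),(491,270)]),.026,K,T)))
f=np.load("top.npz");K=[float(f[k]) for k in("fx","fy","cx","cy")]
print("mug",ray([(174,160)],.09,K,f["pose"]))
E
```

```text
(array([0.55915093, 0.17043603]), np.float64(-0.21641112432148174), array([0.0003777 , 0.00029044, 0.00032198]))
[[0.5579679  0.17002641]]
(array([0.58224142, 0.16478655]), np.float64(-0.21051382076399006), array([0.0006094 , 0.00016626, 0.00061649, 0.00114621, 0.00012601,
       0.0006331 , 0.0007467 , 0.00107179]))
mug [[0.57456323 0.44294425]]
```

Call:
{"api": "jog_arm", "payload": {
  "rows": [
    [0,-0.3,1.5,0],
    [0,-0.3,4.5,0],
    [0,-0.3,7.5,0],
    [0,-0.3,10,0],
    [0,-0.3,12,0],
    [0,-0.3,13.5,0],
    [0,-0.3,14.3,0],
    [0,-0.3,14.6,0],
    [0,-0.3,14.6,0],
    [0,-0.3,14.6,0],
    [0,-0.3,14.6,0]
  ],
  "hand": 7
}}

```text
time_s: 3.95
eef_pos: [0.5595, 0.1732, 0.0553]
ee_rot: [-0.0, 0.995, -0.103, 0.001]
ft_force: [-0.1, -0.3, 0.2]
gripper_width: 0.743
grasp_force: 0.0
```

Call:
{"api": "jog_arm", "payload": {
  "rows": [
    [0,0,0,0],
    [0,0,0,0],
    [0,0,0,0],
    [0,0,0,0],
    [0,0,0,0],
    [0,0,0,0],
    [0,0,0,0],
    [0,0,0,0]
  ],
  "hand": 3,
  "newtons": 40
}}

```text
time_s: 4.75
eef_pos: [0.5588, 0.1721, 0.0546]
ee_rot: [0.0, 0.995, -0.104, -0.0]
ft_force: [-1.5, -4.5, 5.7]
gripper_width: 0.488
grasp_force: 40.0
```

Call:
{"api": "jog_arm", "payload": {
  "rows": [
    [0,0,-0.1,0],
    [-0.3,0,-0.15,0],
    [-1,0,-0.15,0],
    [-2,0,-0.15,0],
    [-3.2,0,-0.15,0],
    [-4.4,0,-0.15,0]
  ]
}}

```text
time_s: 5.35
eef_pos: [0.5158, 0.1815, 0.0557]
ee_rot: [0.0, 0.995, -0.104, 0.0]
ft_force: [1.5, -4.4, -3.1]
gripper_width: 0.489
grasp_force: 40.0
```

Call:
{"api": "jog_arm", "payload": {
  "rows": [
    [-1.2,0,0,0],
    [-2.4,0,0,0],
    [-3.6,0,0,0],
    [-4.8,0,0,0],
    [-5.8,0,0,0],
    [-6.6,0,0,0],
    [-6.8,0,0,0],
    [-6.8,0,0,0],
    [-6.8,0,0,0]
  ]
}}

```text
time_s: 6.25
eef_pos: [0.45, 0.1964, 0.0561]
ee_rot: [-0.0, 0.995, -0.103, 0.0]
ft_force: [-0.2, -0.1, -3.3]
gripper_width: 0.486
grasp_force: 40.0
```

```bash
python3 shot.py w3
```

```text
6.25 [0.44998433 0.1963545  0.05607665] [[0.979, -0.206, 0.001, 0.45], [-0.206, -0.979, 0.0, 0.196], [0.001, -0.001, -1.0, 0.056], [0.0, 0.0, 0.0, 1.0]] 0.48608353738804766 39.98940646648407 [-0.18549066 -0.09082885 -3.34973266]
```

View pics/w3.png

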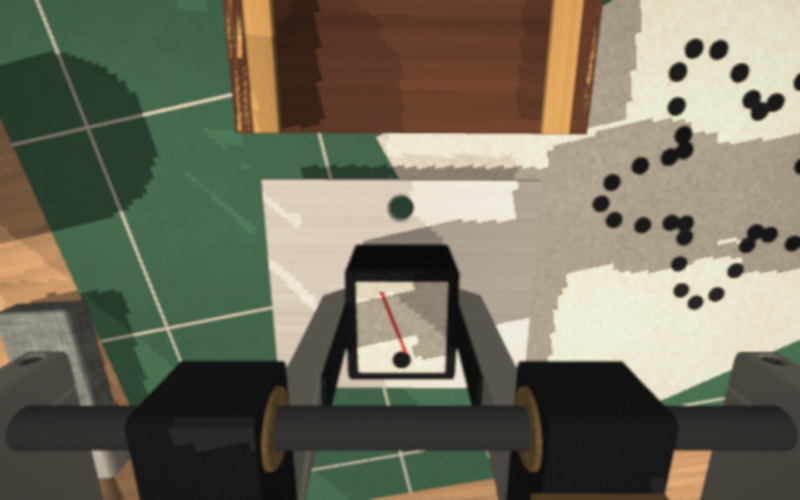

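The panel is clear of the holder, with a visible gap at row 133–181. Hole2 is at (401,208) and the plate's far corners are at (262,181) and (540,181).

```bash
python3 - <<'E'
from h import *
d=np.load("w3.npz");K,T=d["K"],d["T"]
c=lambda q:(np.array(q)+.5)*.8-.5
p=ray(c([(401,208),(262,181),(540,181)]),.0185,K,T)
t,th,r=fit([(.042,0),(.055,.065),(.055,-.065)],p);print(t,th,r)
tc=np.array([.45,.1964]);Y=-.2075
M=lambda a:np.array([[np.cos(a),-np.sin(a)],[np.sin(a),np.cos(a)]])
print("offset in tool-heading frame",M(Y).T@(t-tc),"dyaw",th-Y)
a=.19;goal=np.array([.6031,-.1511])
off=M(Y).T@(t-tc);tg=goal-M(a)@off;print("TCP goal",tg,"delta heading frame",M(Y).T@(tg-tc))
E
```

```text
[0.45065278 0.19769993] -0.207491119243174 [0.00017083 0.00020393 0.00021649]
offset in tool-heading frame [0.00037097 0.00140652] dyaw 8.880756825979663e-06
TCP goal [ 0.60300134 -0.15255127] delta heading frame [ 0.22160822 -0.30994548]
```

Call:
{"api": "jog_arm", "payload": {
  "rows": [
    [0,0,-1.5,0],
    [0,0,-4,0],
    [0,0,-6.5,0],
    [0.5,1,-8.5,-0.02],
    [1.5,4,-9.4,-0.06],
    [3,8,-9.4,-0.11],
    [4.5,12,-9.4,-0.16],
    [6,16,-9.4,-0.21],
    [7.5,20,-9.4,-0.26],
    [9,24,-9.4,-0.31],
    [10.4,28,-9.4,-0.36],
    [11.5,31,-9.4,-0.397]
  ]
}}

```text
time_s: 7.5
eef_pos: [0.4981, -0.1348, 0.15]
ee_rot: [0.001, 0.996, 0.094, 0.0]
ft_force: [1.1, 0.7, -2.2]
gripper_width: 0.485
grasp_force: 40.0
```

```bash
python3 - <<'E'
from h import *
from workcell import bot
T=tool(bot.sense());print(np.round(T,4), (T[:3,:3].T@(np.array([.505,-.170,.15])-T[:3,3]))*100)
E
```

```text
[[ 9.824e-01  1.870e-01  6.000e-04  4.981e-01]
 [ 1.870e-01 -9.824e-01 -1.200e-03 -1.348e-01]
 [ 3.000e-04  1.300e-03 -1.000e+00  1.500e-01]
 [ 0.000e+00  0.000e+00  0.000e+00  1.000e+00]] [0.01756418 3.5833625  0.00899578]
```

Call:
{"api": "jog_arm", "payload": {
  "rows": [
    [0,1.5,0,0],
    [0,3,0,0],
    [0,3.6,0,0],
    [0,3.6,0,0],
    [0,3.6,0,0],
    [0,3.6,0,0]
  ]
}}

```text
time_s: 8.1
eef_pos: [0.5049, -0.1647, 0.15]
ee_rot: [-0.0, 0.995, 0.096, -0.0]
ft_force: [-0.8, 0.4, -2.2]
gripper_width: 0.48
grasp_force: 40.0
```

```bash
python3 shot.py w4
```

```text
8.1 [ 0.50491614 -0.16469627  0.14998381] [[0.982, 0.191, -0.0, 0.505], [0.191, -0.982, 0.001, -0.165], [-0.0, -0.001, -1.0, 0.15], [0.0, 0.0, 0.0, 1.0]] 0.4800117228482024 39.98958885669708 [-0.83338335  0.36835171 -2.23611851]
```

View pics/w4.png

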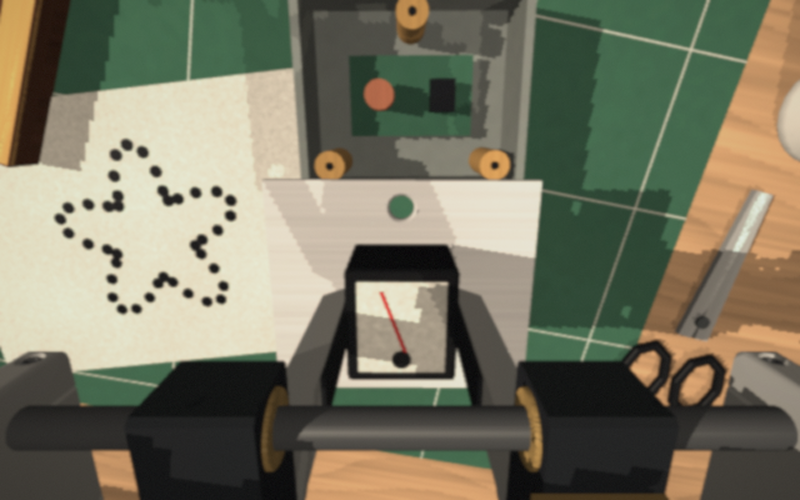

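The case's threads are at (329,166), (495,165) and (412,12). Panel hole2 is at (400,208) and its corners are at (262,181) and (542,181), so it has not moved in the grip.

```bash
python3 - <<'E'
from h import *
d=np.load("w4.npz");K,T=d["K"],d["T"]
c=lambda q:(np.array(q)+.5)*.8-.5
tc,ca,r1=fit(TRI,ray(c([(329,166),(495,165),(412,12)]),.05,K,T));print("case",tc,ca,r1)
tp,pa,r2=fit([(.042,0),(.055,.065),(.055,-.065)],ray(c([(400.5,208),(262,181),(541.5,181)]),.1124,K,T));print("panel",tp,pa,r2)
from workcell import bot
G=tool(bot.sense());p=G[:2,3]
a=ca-pa;M=np.array([[np.cos(a),-np.sin(a)],[np.sin(a),np.cos(a)]])
goal=tc-M@(tp-p);print("goal",goal,"turn tool",-a)
print(G[:3,:3].T@np.r_[goal-p,.1076-G[2,3]]*100,G[:3,3])
E
```

```text
case [ 0.60358944 -0.15031493] 0.19773045944215814 [0.00049422 0.00050682 0.00018192]
panel [ 0.5055003  -0.16304023] 0.19095868972450367 [0.00040966 0.0001312  0.00032947]
goal [ 0.60300827 -0.15218863] turn tool -0.0067717697176544744
[9.87309061 0.62332187 4.23923327] [ 0.50490645 -0.16490994  0.15000232]
```

Call:
{"api": "jog_arm", "payload": {
  "rows": [
    [1,0.1,0,0],
    [3,0.3,0.5,-0.003],
    [5.5,0.5,1,-0.007],
    [8,0.6,1.8,-0.007],
    [9.4,0.6,2.5,-0.007],
    [9.9,0.6,3.2,-0.007],
    [9.9,0.6,3.7,-0.007],
    [9.9,0.6,4,-0.007],
    [9.9,0.6,4.2,-0.007],
    [9.9,0.6,4.2,-0.007],
    [9.9,0.6,4.2,-0.007],
    [9.9,0.6,4.2,-0.007]
  ]
}}

```text
time_s: 9.35
eef_pos: [0.6033, -0.1538, 0.1084]
ee_rot: [0.0, 0.995, 0.098, 0.0]
ft_force: [-0.1, -0.7, -2.2]
gripper_width: 0.49
grasp_force: 40.0
```

```bash
python3 shot.py w5; python3 - <<'E'
from h import *
from workcell import bot,grab_frame
import cv2
s=bot.sense();G=tool(s);print(G[:3,:3].T@(np.array([.603,-.1522,.1076])-G[:3,3])*100,np.arctan2(G[1,0],G[0,0]),s["ft_force"])
f=grab_frame("side");np.savez("s5.npz",**f)
P=np.linalg.inv(f["pose"])@[.603,-.151,.06,1];u=int(f["fx"]*P[0]/P[2]+f["cx"]);v=int(f["fy"]*P[1]/P[2]+f["cy"]);print(u,v)
a=cv2.resize(f["frame"][v-50:v+50,u-66:u+66],None,fx=6,fy=6,interpolation=cv2.INTER_CUBIC);cv2.imwrite("pics/s5.png",a)
E
```

```text
9.35 [ 0.60329739 -0.15378254  0.108444  ] [[0.981, 0.195, 0.001, 0.603], [0.195, -0.981, -0.0, -0.154], [0.001, 0.0, -1.0, 0.108], [0.0, 0.0, 0.0, 1.0]] 0.48982138320506224 39.989431500434875 [-0.11632748 -0.69981196 -2.16002697]
[-0.00246639 -0.15510775  0.07608779] 0.196552242704238 [-0.38293556  0.13013321 -3.40954698]
286 170
```

View pics/s5.png

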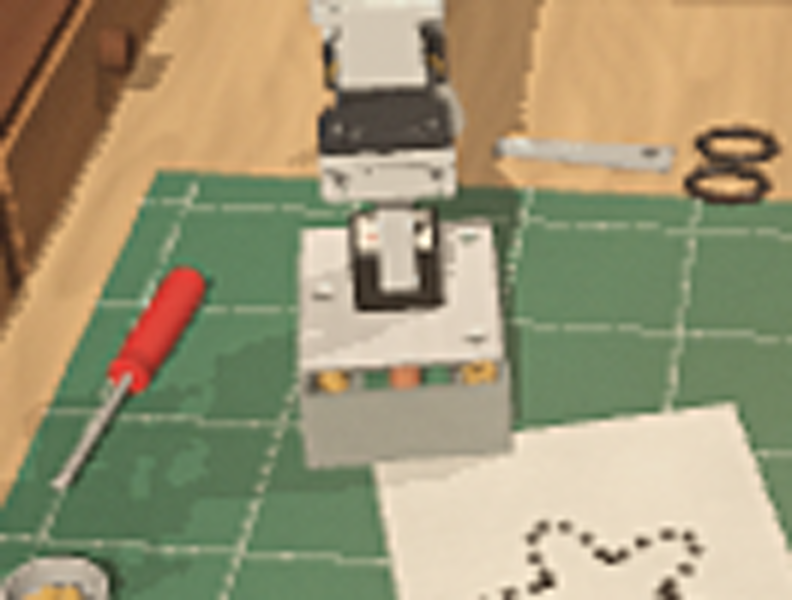

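View pics/w5.png

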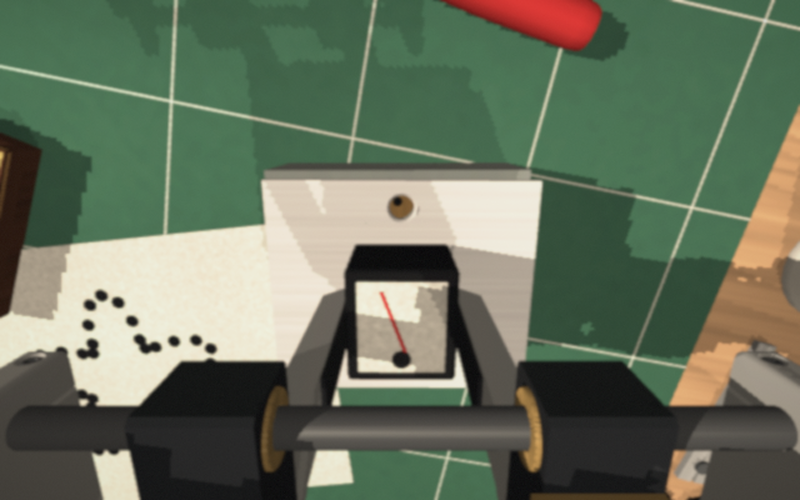

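Thread2's dark dot shows at (397,201) inside hole2, which is at (400,208). I compute the residual.

```bash
python3 - <<'E'
from h import *
from workcell import bot
d=np.load("w5.npz");K,T=d["K"],d["T"]
c=lambda q:(np.array(q)+.5)*.8-.5
t2=ray(c([(397,201)]),.05,K,T)[0]
tp,pa,r=fit([(.042,0),(.055,.065),(.055,-.065)],ray(c([(400.5,208),(262,181),(541.5,181)]),.0708,K,T))
h2=tp+.042*np.array([np.cos(pa),np.sin(pa)])
G=tool(bot.sense());print(G[:2,:2].T@(t2-h2)*100,"cm tool; panel",tp,pa,r,"tcp now",G[:3,3])
print(G[:2,:2].T@(np.array([.60359,-.15031])-tp)*100)
E
```

```text
[ 0.00408115 -0.225336  ] cm tool; panel [ 0.6039035  -0.15216875] 0.19534399873618288 [0.00042175 0.00012433 0.00036917] tcp now [ 0.60331678 -0.15368261  0.10832883]
[ 0.00557969 -0.18841797]
```

Call:
{"api": "jog_arm", "payload": {
  "rows": [
    [0,-0.1,0,0],
    [0,-0.2,0,0],
    [0,-0.2,0,0],
    [0,-0.2,0,0],
    [0,-0.2,0,0],
    [0,-0.2,0,0],
    [0,-0.2,0,0],
    [0,-0.2,0,0],
    [0,-0.2,0,0],
    [0,-0.2,0,0]
  ]
}}

```text
time_s: 10.45
eef_pos: [0.6028, -0.1516, 0.108]
ee_rot: [0.0, 0.995, 0.098, -0.0]
ft_force: [-1.0, 0.2, -2.7]
gripper_width: 0.487
grasp_force: 40.0
```

```bash
python3 shot.py w6; python3 - <<'E'
import cv2
i=cv2.imread("pics/w6.png")[150:250,240:560];cv2.imwrite("pics/w6c.png",cv2.resize(i,None,fx=2.5,fy=2.5,interpolation=cv2.INTER_CUBIC))
E
```

```text
10.45 [ 0.60280381 -0.15162178  0.10797737] [[0.981, 0.196, -0.0, 0.603], [0.196, -0.981, -0.0, -0.152], [-0.0, -0.0, -1.0, 0.108], [0.0, 0.0, 0.0, 1.0]] 0.486561868994077 39.98953878879547 [-1.03524015  0.1971446  -2.66236412]
```

View pics/w6c.png

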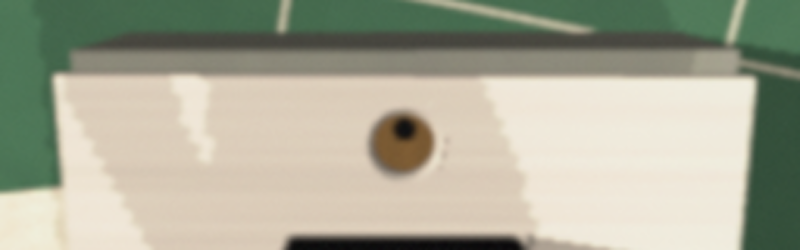

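The thread dot sits at (401,201) against the hole at (401,207). It is centred laterally, and the row offset matches the parallax computed before. Handing in.

```bash
python3 -c "
from workcell import bot
print(bot.sense()['qvel'].round(3));print(bot.sign_off())"
```

```text
[ 0.    -0.001 -0.     0.001  0.    -0.001  0.   ]
the job is handed in; nothing more can be done
None
```

I slid the panel out of the holder and handed the job in with it held still and level about 15 mm above the case bosses. By my last measurements the holes are centred over the threads to within about 1 mm; the hand-in call returned no verdict.

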